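# Loosen the knurled lock ring of a drilling fixture and push its slide back

## Robot

A 7-joint arm with a two-finger parallel gripper is mounted at the origin on the work surface. World frame = base frame: x ahead of the robot, y to its left, z up, the work surface at z = 0. Lengths are in m, angles in rad, forces in N, time in s.
With the tool pointing down it reaches from about 0.425 to 0.875 m from the base axis. Payload 4.7 kg.
Tool frame: the origin (TCP) lies at the very end of the fingers, on their centre line; the grasp point (between the pads) lies 19 mm behind it; z points along the fingers, y is the line along which they close (so a half turn about z gives the same grasp; the last joint's range is limited). The gripper opens to 87 mm and grips with 3 to 60 N. Pads are 19 mm wide; open, the fingers measure 117 mm over their backs; the gripper's body (75 mm by 190 mm) begins 51 mm behind the grasp point.
Start: joints at [1.156, 0.321, -0.07, 1.45, 0.023, 1.371, -0.057], TCP at [0.27, -0.591, 0.223] pointing down, gripper open.
Joint ranges: [-2.86, 2.86], [-0.3, 2.09], [-1.38, 1.24], [0.06, 2.45], [-1.56, 4.7], [0.09, 2.05], [-2.69, 2.69]. Speed limits (rad/s): [2.57, 2.57, 3.14, 3.14, 3.14, 3.14, 3.14].

## Interface

Orientations are given as a rotation vector (axis times angle).
In Python, from bench import ctrl, imaging, ticket gives the robot as it stands.
- The arm moves only by the tool jog_arm, never from a script. Its argument "rows" is text: rows parted by semicolons, each of 7 numbers parted by spaces: the shift along the tool's x, y, z in cm, then the turn, a rotation vector about the tool's x, y, z in rad, then the closure, from -1 (fully open) to 1 (shut), so that 0 is half open. A call has 1 to 5 rows; each row shifts and turns the commanded pose from where the row before left it, along the tool's axes as they then stand; what a row does not reach is not made up. A row lasts 1/8 s, in which the tool goes at most 62.5 mm and 10.7 degrees, less where a joint would pass 70% of its speed; a pose out of reach is approached as far as the arm can. A call with a gripper value outside its range is refused whole. The fingers move at their own pace and stop on an object; "force" is the grip in N (left out, the last holds). Time passes only in rows, so rows that do not move let the fingers close. It gives the time, the measured TCP pose, the force, the opening and the grip force at its end, in the units of the state.
- ctrl.get_state(): the state, without advancing time (a new reading comes with each control period).
- imaging.get_image(name): name is "scene" or "top"; returns a dict with "img" (400x640x3 uint8, blue, green, red), "vertical_fov" (degrees; the focal length in pixels is half the picture's height over the tangent of half this angle, whatever the lens; pixels are square), "cx", "cy" (the principal point, pixels), "origin" and "orientation" of the camera in the world. Camera axes: x right, y down, z forward; pixel columns grow to the right and rows downward; lengths in m; the calibration is good to about 2 mm. A picture is of the moment at which its call begins. There is no depth.
- ticket.close_job(): hands the job in; it is judged then, once.
The state is a dict: "time": time; "joint_positions": joint angles; "qd": joint speeds; "joint_torque": joint torques, N m; "position": TCP position; "tool_rot": TCP orientation; "ft_force": force on the tool from outside, world axes, zero at the start; "torque": the same for the moment, N m; "grip_width": opening from 0.0 (shut) to 1.0 (fully open); "grip_force": force on a finger pad.
Only numpy, scipy, OpenCV 4.12 (cv2) and the standard library are available. Lean on these libraries where they do the work, as an engineer would, in place of code of your own. Each camera call takes 0.05 s, during which the arm holds its last target. There are 200 camera calls.

## Task

Free the white case in the green drilling fixture. With a fingertip against its knurled rim, turn the aluminium lock ring anticlockwise (seen from above) until its red mark has come round to the white arrow on the centre cap for the second time, and leave it there, mark in line with the arrow. Then push the yellow block with a fingertip to slide the clamp plate all the way back from the case to its stop; the case and the things standing around stay where they are.

Things in the scene. Friction and masses are not known exactly. Their poses are not given: they have to be found in the camera images.
- fixture: Green base plate 150 x 320 x 12 mm, fixed on the work surface (place and yaw vary). Origin: on the work surface below the lock ring's axis; z up; +y along the base to the white case (fence at y 153, 34 mm high), -y to the yellow push block; x -75 to 75, y -163 to 157 mm. Only ring and pillar reach above 43 mm, so a downward fingertip can circle the ring at rim height
- arrow_cap (a point): Top centre of the fixed steel pillar (40 mm thick) on the ring's axis, 87 mm above the work surface. Its black cap carries the white arrow, which points along the fixture's -x and never moves
- lock_ring (a joint): Ring angle, rad; grows anticlockwise seen from above (loosening). The mark is at the arrow at 0, 6.28 and 12.57. Starts at 0.5 to 3.0 (mark past the arrow), so 6.28 is its first return and 12.57 the second, wanted one. About 1.2 N along the rim turns it; it stays where left; stops at 0 and 18.0
- red_mark (a point): Red radial line, 26 x 7 mm, on top of the aluminium lock ring, with a stripe down the rim; this point is 45 mm from the axis, at the ring's top. Ring: 100 mm outside diameter, 24 mm tall, axis vertical through the fixture's origin; 40 upright round ridges 2 mm proud of a 96 mm core. Rim spans heights 50 to 74 mm at angle 0 and climbs 2 mm per turn
- slide_plate (a joint): How far the clamp plate has slid back from the case along the fixture's -y, in m: 0 to 0.05 (its stop); starts at 0 to 0.005. About 2 N moves it; it stays where left. Not to be moved before the ring is loosened
- push_face (a point): Top middle of the yellow push block's upright face, 42.5 mm above the work surface, 112 mm from the ring's axis with the plate at 0. The face looks along the fixture's +y to the ring, 96 mm wide, 22 mm tall above the steel plate (plate top at 20.5 mm); behind it the block slopes down. Push it along -y from the gap of about 62 mm between ring and block
- case: Open white plastic case half, 120 x 78 x 26 mm with four brass inserts, lying loose on the fixture's base between the plate's black nose pad and the fence. Origin: centre of its underside
- insert_cup: Blue cup, 54 mm across, 40 mm high, standing on the work surface beside the fixture; bystander. Origin: centre of its underside
- oil_bottle: Yellow bottle with red cap, 48 mm across, 110 mm high, standing on the work surface beyond the fixture; bystander. Origin: centre of its underside
- screwdriver: Orange-handled screwdriver, 170 mm long, lying on the work surface in front of the fixture, along its local x; bystander. Origin: the middle of its length, on its underside
There are look-alikes about, which are no part of the job. There is more than one size of the case; the one meant has the size given above.

How it is judged:
On the way, in this order (a step that is already met when the one before it is completed fails the run):
1. the red mark has come round to the arrow for the second time and the ring is left there, before the plate is moved (value of joint lock_ring between 12.266 and 12.866 rad and velocity of joint lock_ring between -0.1 and 0.1 rad/s and value of joint slide_plate below 0.015 m), for 0.3 s.
2. the clamp plate is pushed back to its stop (value of joint slide_plate above 0.043 m), for 0.2 s.
At the end, for the whole second after the job is handed in: The lock ring stands at its second return of the mark to the arrow (12.57 rad, within 0.3 rad) and is at rest, the clamp plate is back at its stop (at least 43 of 50 mm), and the case lies within 15 mm of where it was (value of joint lock_ring between 12.266 and 12.866 rad and value of joint slide_plate above 0.043 m and velocity of joint lock_ring between -0.1 and 0.1 rad/s and distance of case from where it was at the start of the episode below 0.015 m and linear speed of case below 0.02 m/s); the robot touches nothing.
It fails at once if the clamp plate is pushed before the ring is loosened (value of joint slide_plate above 0.015 m and value of joint lock_ring below 12.166 rad).
It fails at once if the case is lifted or shifted by more than 15 mm (distance of case from where it was at the start of the episode above 0.015 m).
It fails at once if the blue cup is pushed away, lifted or knocked over (distance of insert_cup from where it was at the start of the episode above 0.02 m).
It fails at once if the bottle is pushed away, lifted or knocked over (distance of oil_bottle from where it was at the start of the episode above 0.02 m).
It fails at once if the screwdriver is pushed away, lifted or knocked over (distance of screwdriver from where it was at the start of the episode above 0.02 m).
It also fails if it takes over 61 s, if anything falls off the work surface, if the arm or the gripper's body presses on something with over 40 N, if the wrist force passes 120 N, or if a joint passes its speed limit or range.

## Working session

There is one attempt and no reset: what is moved stays moved. The work goes in short steps, Python scripts to look and compute and a tool call to move; the robot and the scene stay as the last step left them, time stands still between calls to the robot, and variables do not carry over. Pictures are saved under pics/ and viewed, at most 10 in all, crops included, and the job is handed in when it is done.

Besides the shell and the picture viewer there is one more tool, called after "Emit:" in YAML: its name, and indented under it one key for each argument. jog_arm: Moves the arm, as the interface text tells. Its arguments: {"type":"object","properties":{"rows":{"type":"string"},"force":{"type":"number"}},"required":["rows"]}

```bash
mkdir -p pics; python3 - <<'E'
from bench import ctrl, imaging
import cv2,numpy as np
for n in ("scene","top"):
    d=imaging.get_image(n); cv2.imwrite(f"pics/{n}0.png",d["img"])
    print(n,{k:np.round(v,4) for k,v in d.items() if k!="img"})
print(ctrl.get_state())
E
```

```text
scene {'vertical_fov': np.float64(57.8132), 'cx': np.float64(322.085), 'cy': np.float64(195.3267), 'origin': array([ 0.9445, -0.088 ,  0.7771]), 'orientation': array([-2.2494, -1.3757,  0.3849])}
top {'vertical_fov': np.float64(56.5518), 'cx': np.float64(315.0566), 'cy': np.float64(199.7674), 'origin': array([0.3663, 0.1254, 0.9778]), 'orientation': array([-2.1472,  2.0947, -0.2022])}
{'time': 0.1, 'joint_positions': array([ 1.15611148,  0.32172259, -0.0700735 ,  1.45154128,  0.02260645,
        1.37078867, -0.05692362]), 'qd': array([-0.00027206, -0.00053903, -0.00230879, -0.00281118,  0.00152906,
       -0.00030529,  0.0005926 ]), 'joint_torque': array([-8.93959987e-05, -4.92571986e+01, -4.05548690e-01, -3.13397849e+01,
       -6.40957779e-02,  3.94473842e-02,  8.16613806e-05]), 'position': array([ 0.26999362, -0.5907388 ,  0.22159375]), 'tool_rot': array([-3.06809686e+00, -6.68034908e-01,  7.14916184e-04]), 'ft_force': array([-0.19536345, -0.00507406, -0.035234  ]), 'torque': array([-0.04680208,  0.01125176,  0.06844738]), 'grip_force': 0.0, 'grip_width': 1.0010457424513315}
```

View pics/scene0.png

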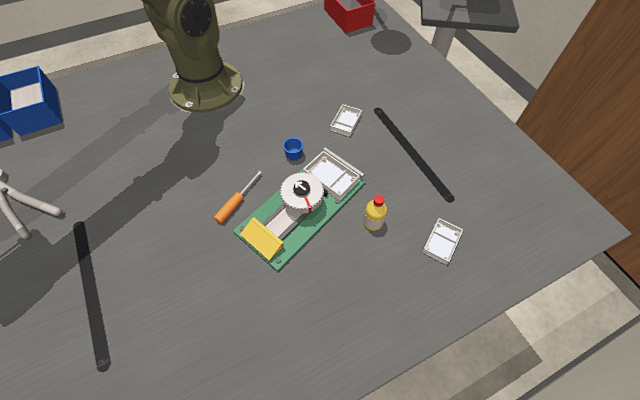

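View pics/top0.png

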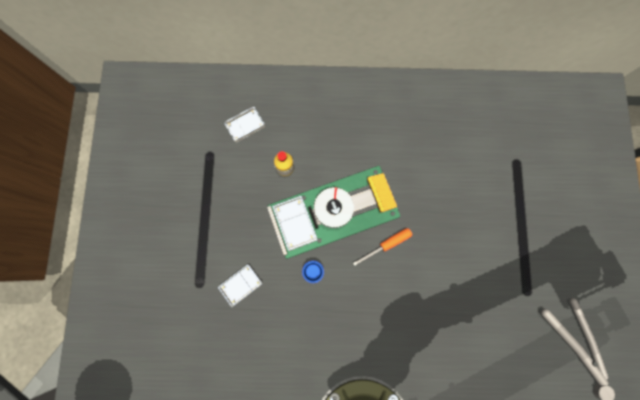

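The scene view shows the fixture: ring at (302,192), yellow block (262,240), case (333,175). The top view has ring (334,207), block (382,193), case (293,222). The loose white cases at (346,120) and (443,240) in the scene view, which are (240,285) and (244,124) in the top view, are the look-alikes: they are smaller and not in the fixture. I'll confirm in an enlarged crop.

```bash
cat > h.py <<'E'
import cv2,numpy as np
from bench import ctrl,imaging
from scipy.spatial.transform import Rotation as R
def cam(d):
    f=200/np.tan(np.radians(d["vertical_fov"])/2)
    return f,d["cx"],d["cy"],np.array(d["origin"]),R.from_rotvec(d["orientation"])
def proj(d,P):
    f,cx,cy,o,r=cam(d); q=r.inv().apply(np.atleast_2d(P)-o)
    return np.c_[cx+f*q[:,0]/q[:,2],cy+f*q[:,1]/q[:,2]]
def back(d,uv,z):
    f,cx,cy,o,r=cam(d); uv=np.atleast_2d(uv)
    v=r.apply(np.c_[(uv[:,0]-cx)/f,(uv[:,1]-cy)/f,np.ones(len(uv))])
    return o+v*((z-o[2])/v[:,2])[:,None]
E
python3 - <<'E'
from h import *
a=imaging.get_image("scene");b=imaging.get_image("top")
A=cv2.resize(a["img"][140:275,225:375],None,fx=4,fy=4,interpolation=cv2.INTER_CUBIC)
cv2.imwrite("pics/c1.png",A)
B=cv2.resize(b["img"][155:265,260:410],None,fx=5,fy=5,interpolation=cv2.INTER_CUBIC)
cv2.imwrite("pics/c2.png",B)
print(proj(a,[[0,0,0]]),proj(b,[[0,0,0]]))
def blob(d,m,z):
    n,l,s,c=cv2.connectedComponentsWithStats(m); 
    for i in range(1,n):
        if s[i,4]>40: print(s[i],c[i],back(d,c[i],z)[0])
for d in(a,b):
    h=cv2.cvtColor(d["img"],cv2.COLOR_BGR2HSV)
    for nm,lo,hi,z in(("green",(60,80,50),(85,255,255),.012),("yellow",(22,150,100),(35,255,255),.03),("blue",(105,150,80),(125,255,255),.02),("orange",(5,180,120),(20,255,255),.012)):
        print(nm);blob(d,cv2.inRange(h,lo,hi),z)
E
```

```text
[[206.32247771  86.28332863]] [[362.88439953 428.5684588 ]]
green
[ 234  180  131   92 2227] [297.58239784 223.83789852] [0.56789093 0.04612323 0.012     ]
yellow
[366 200  21  21 259] [375.7992278  211.26640927] [0.63054956 0.22208861 0.03      ]
[241 218  41  43 432] [258.36805556 237.43981481] [ 0.56776556 -0.0507486   0.03      ]
blue
[   0   66   62   76 2319] [ 26.78870203 105.27382492] [-0.13194093 -0.48858952  0.02      ]
[283 138  20  22 337] [292.98219585 147.96439169] [0.35961724 0.13082319 0.02      ]
orange
[215 196  28  27 100] [229.15 211.1 ] [ 0.4614767  -0.08649456  0.012     ]
green
[300 167  81  41 695] [341.21438849 184.77410072] [0.59510692 0.05945561 0.012     ]
[ 286  209  113   49 1269] [347.06934594 228.73522459] [0.47786148 0.04287023 0.012     ]
yellow
[275 154  17  16 155] [283.8        163.40645161] [0.64506965 0.21321245 0.03      ]
[368 174  28  38 596] [381.49161074 192.11577181] [ 0.57382246 -0.04453839  0.03      ]
blue
[303 261  20  21 337] [312.54599407 271.07121662] [0.36729191 0.12999246 0.02      ]
orange
[381 229  30  21 247] [395.87854251 238.77327935] [ 0.45487302 -0.08394119  0.012     ]
```

View pics/c1.png

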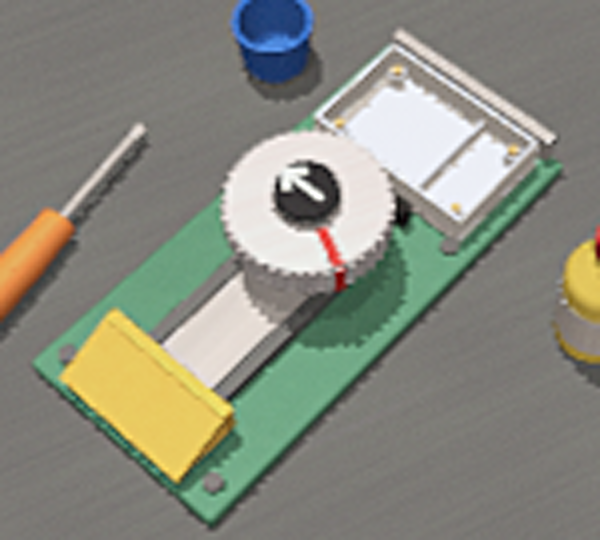

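View pics/c2.png

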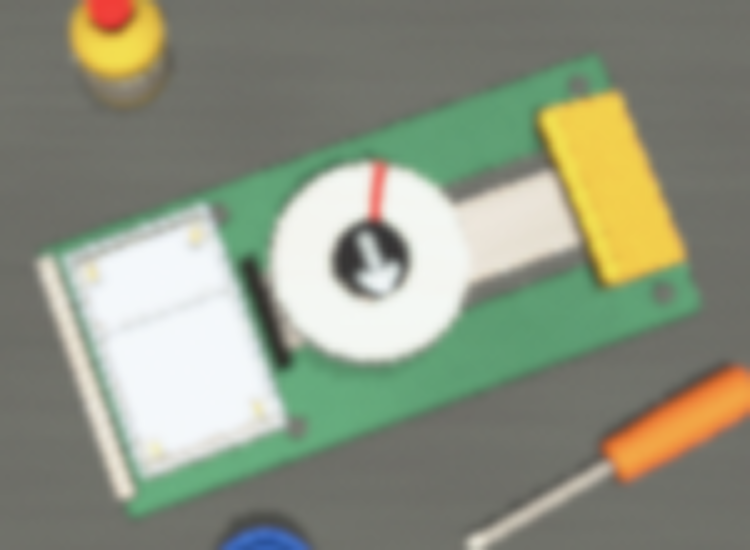

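The crops confirm that the fixture's case is the large one, with four brass inserts, between pad and fence. In the scene crop the cap is at (307,192) and the mark runs (322,232) to (340,270). In the top crop the cap is at (371,258) and the base corners are at (600,57), (698,305) and (130,515). Now I'll fit the pose.

```bash
python3 - <<'E'
from h import *
from scipy.optimize import least_squares
a=imaging.get_image("scene");b=imaging.get_image("top")
u1=lambda p:(np.array(p)+.5)/4-.5+[225,140]
u2=lambda p:(np.array(p)+.5)/5-.5+[260,155]
M=[(a,u1,[-75,-163,12],(38,362)),(a,u1,[75,-163,12],(210,518)),(a,u1,[75,157,12],(561,170)),(a,u1,[0,0,87],(307,192)),
(b,u2,[75,-163,12],(600,57)),(b,u2,[-75,-163,12],(698,305)),(b,u2,[-75,157,12],(130,515)),(b,u2,[0,0,87],(371,258))]
def W(p,q): c,s=np.cos(p[2]),np.sin(p[2]); q=np.array(q)/1e3; return np.array([p[0]+c*q[0]-s*q[1],p[1]+s*q[0]+c*q[1],q[2]])
res=lambda p:np.concatenate([proj(d,W(p,q))[0]-u(x) for d,u,q,x in M])
s=least_squares(res,[.53,.03,.3],loss="soft_l1"); print(s.x,np.round(s.fun,1) if 0 else np.round(res(s.x).reshape(-1,2),2))
p=s.x
for d,u,i,o in((a,u1,(322,232),(340,268)),(b,u2,(374,218),(380,164))):
    z=.075
    P=back(d,[u(i),u(o)],z)-[p[0],p[1],0]
    print("mark ang from -x arrow",[(np.arctan2(v[1],v[0])-p[2]-np.pi)%(2*np.pi) for v in P],np.linalg.norm(P[:,:2],axis=1))
for d,u,px in((a,u1,[(118,312),(232,410)]),(b,u2,[(545,112),(608,282)])):
    P=back(d,[u(x) for x in px],.0425)-[p[0],p[1],0]
    c,sn=np.cos(p[2]),np.sin(p[2]); print("face",P[:,:2]@np.array([[c,-sn],[sn,c]]))
st=ctrl.get_state();print(R.from_rotvec(st["tool_rot"]).as_matrix().round(3))
E
```

```text
[0.52426017 0.08175616 0.36826166] [[-1.96 -0.13]
 [ 0.08  1.82]
 [ 1.91 -0.81]
 [ 0.56 -0.55]
 [-0.02 -1.18]
 [ 1.41  1.12]
 [-0.47  0.69]
 [ 0.11 -0.35]]
mark ang from -x arrow [np.float64(2.6394225462227836), np.float64(2.684368551937299)] [0.02202993 0.04788193]
mark ang from -x arrow [np.float64(2.702308578626088), np.float64(2.6895371938370007)] [0.02144478 0.04903691]
face [[-0.04541721 -0.11439048]
 [ 0.04674768 -0.11419359]]
face [[ 0.04756489 -0.1158848 ]
 [-0.04648348 -0.11374805]]
[[ 0.909  0.416 -0.   ]
 [ 0.416 -0.909  0.001]
 [-0.    -0.001 -1.   ]]
```

Emit:
jog_arm:
  rows: "0 0 0 0 0 0.061 1;3.9 -3.7 0 0 0 0 1;3.9 -3.7 0 0 0 0 1;3.9 -3.7 0 0 0 0 1;3.9 -3.7 0 0 0 0 1"
  force: 20

```text
time: 0.92
position: [0.3632, -0.3953, 0.2227]
tool_rot: [3.088, 0.574, 0.0]
ft_force: [0.6, -0.1, -0.1]
grip_width: 0.516
grip_force: 0.0
```

Emit:
jog_arm:
  rows: "3.9 -3.7 0 0 0 0 1;3.9 -3.7 0 0 0 0 1;3.9 -3.7 0 0 0 0 1;3.9 -3.7 0 0 0 0 1;3.9 -3.7 0 0 0 0 1"

```text
time: 1.55
position: [0.4786, -0.1527, 0.2228]
tool_rot: [3.088, 0.574, 0.001]
ft_force: [-0.3, -0.4, -0.9]
grip_width: 0.015
grip_force: 0.0
```

Emit:
jog_arm:
  rows: "3.9 -3.75 0 0 0 0 1;3.9 -3.75 0 0 0 0 1;3.8 -3.75 0 0 0 0 1;0 0 5.4 0 0 0 1;0 0 5.4 0 0 0 1"

```text
time: 2.17
position: [0.5466, -0.0067, 0.1139]
tool_rot: [3.087, 0.577, 0.003]
ft_force: [-0.0, 0.0, -0.8]
grip_width: 0.003
grip_force: 0.0
```

Emit:
jog_arm:
  rows: "0 0 5.4 0 0 0 1;0 0 0 0 0 0 1"

```text
time: 2.42
position: [0.5419, -0.0075, 0.0568]
tool_rot: [-3.086, -0.575, 0.014]
ft_force: [-0.4, 0.2, 1.7]
grip_width: 0.003
grip_force: 0.0
```

```bash
cat >> h.py <<'E'
PF=np.array([.5243,.0818,.368])
def fix(P):
    c,s=np.cos(PF[2]),np.sin(PF[2]); d=np.atleast_2d(P)[:,:2]-PF[:2]
    return d@np.array([[c,-s],[s,c]])*1000
E
python3 - <<'E'
from h import *
s=ctrl.get_state();print(s["position"],fix(s["position"]),s["ft_force"],s["joint_positions"])
d=imaging.get_image("scene");cv2.imwrite("pics/c3.png",cv2.resize(d["img"][110:260,220:400],None,fx=4,fy=4,interpolation=cv2.INTER_CUBIC))
E
```

```text
[ 0.54189042 -0.00754367  0.05677172] [[-15.72867136 -89.69014729]] [-0.43699196  0.16253315  1.71223811] [ 0.46460596  0.29592648 -0.56601428  1.88048142  0.18188158  1.02577832
 -1.38060631]
```

View pics/c3.png

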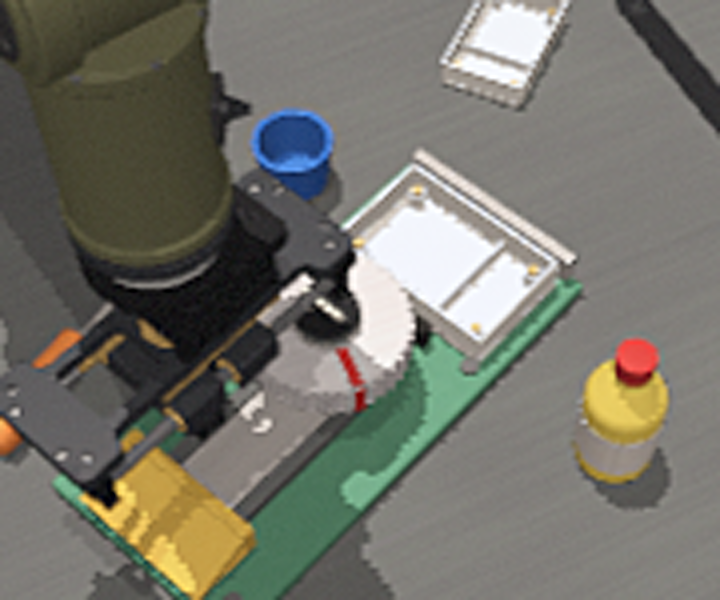

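The view shows the gripper over the gap with fingers closed and the ring and mark unmoved (mark at about (352,380) in the crop). Next I probe for rim contact.

Emit:
jog_arm:
  rows: "0.3 -1.0 -0.3 0 0 0 1;0 -1.0 0 0 0 0 1;0 0 0 0 0 0 1"

```text
time: 2.85
position: [0.5421, 0.0138, 0.0652]
tool_rot: [3.087, 0.578, 0.004]
ft_force: [1.2, -0.5, -0.2]
grip_width: 0.007
grip_force: 0.0
```

Emit:
jog_arm:
  rows: "0 -0.3 0 0 0 0 1;0 -0.2 0 0 0 0 1;0 0 0 0 0 0 1"

```text
time: 3.22
position: [0.5395, 0.0168, 0.0635]
tool_rot: [3.089, 0.574, -0.0]
ft_force: [0.5, 0.5, -0.1]
grip_width: 0.008
grip_force: 0.0
```

Emit:
jog_arm:
  rows: "0 -0.2 0 0 0 0 1;0 -0.1 0 0 0 0 1;0 0 0 0 0 0 1"

```text
time: 3.6
position: [0.5385, 0.0197, 0.0635]
tool_rot: [3.089, 0.575, -0.0]
ft_force: [0.2, 0.3, -0.9]
grip_width: 0.004
grip_force: 0.0
```

Emit:
jog_arm:
  rows: "0 -0.2 0 0 0 0 1;0 -0.1 0 0 0 0 1;0 0 0 0 0 0 1"

```text
time: 3.98
position: [0.5374, 0.0226, 0.0635]
tool_rot: [3.088, 0.575, 0.0]
ft_force: [-0.0, 0.3, -0.5]
grip_width: 0.002
grip_force: 0.0
```

Emit:
jog_arm:
  rows: "0 -0.2 0 0 0 0 1;0 0 0 0 0 0 1"

```text
time: 4.22
position: [0.5371, 0.0234, 0.0637]
tool_rot: [3.087, 0.573, 0.001]
ft_force: [1.5, -2.7, 0.1]
grip_width: 0.003
grip_force: 1.4
```

Emit:
jog_arm:
  rows: "0 -0.2 0 0 0 0 1;0 0 0 0 0 0 1"

```text
time: 4.47
position: [0.5369, 0.0237, 0.0638]
tool_rot: [3.086, 0.571, 0.002]
ft_force: [2.1, -5.5, -0.1]
grip_width: 0.004
grip_force: 3.2
```

Contact came with the face at y≈-59 (finger half-thickness about 9 mm), at roughly 2 N/mm. Now the first quarter of the orbit, then a check.

Emit:
jog_arm:
  rows: "1.9 0 0 0 0 0 1;1.76 -0.35 0 0 0 0 1;1.49 -1.0 0 0 0 0 1;1.0 -1.49 0 0 0 0 1;0.35 -1.76 0 0 0 0 1"

```text
time: 5.1
position: [0.5816, 0.095, 0.0641]
tool_rot: [-3.087, -0.575, -0.006]
ft_force: [3.0, -1.1, -0.9]
grip_width: 0.005
grip_force: 3.1
```

```bash
cat >> h.py <<'E'
def mark(name="scene",z=.076):
    d=imaging.get_image(name);h=cv2.cvtColor(d["img"],cv2.COLOR_BGR2HSV)
    m=cv2.inRange(h,(0,130,70),(6,255,255))|cv2.inRange(h,(174,130,70),(180,255,255))
    v,u=np.nonzero(m)
    if len(u)==0: return []
    F=fix(back(d,np.c_[u,v],z)); r=np.hypot(*F.T); k=(r>22)&(r<49)
    a=(np.arctan2(F[k,1],F[k,0])-np.pi)
    return int(k.sum()),(np.angle(np.exp(1j*a).mean())%(2*np.pi)) if k.any() else None
def rep():
    s=ctrl.get_state();print(s["time"],fix(s["position"]).round(1),s["position"][2].round(4),s["ft_force"].round(1));print(mark("scene"),mark("top"))
E
python3 -c "
from h import *
rep()"
```

```text
5.1 [[58.2 -8.3]] 0.0641 [ 3.  -1.1 -0.9]
(0, None) (6, np.float64(4.695022590319936))
```

The ring turned about 2.0 rad with no slip, as predicted. Continuing.

Emit:
jog_arm:
  rows: "0 -1.9 0 0 0 0 1;-0.35 -1.76 0 0 0 0 1;-1.0 -1.49 0 0 0 0 1;-1.49 -1.0 0 0 0 0 1;-1.76 -0.35 0 0 0 0 1"

```text
time: 5.82
position: [0.5115, 0.1394, 0.0635]
tool_rot: [-3.086, -0.578, 0.002]
ft_force: [1.1, 3.3, 0.4]
grip_width: 0.009
grip_force: 0.8
```

```bash
python3 -c "
from h import *
rep()"
```

```text
5.825 [[ 8.8 58.3]] 0.0635 [1.1 3.3 0.4]
(26, np.float64(0.19034086286960594)) (0, None)
```

Emit:
jog_arm:
  rows: "-1.9 0 0 0 0 0 1;-1.76 0.35 0 0 0 0 1;-1.49 1.0 0 0 0 0 1;-1.0 1.49 0 0 0 0 1;-0.35 1.76 0 0 0 0 1"

```text
time: 6.55
position: [0.4649, 0.0699, 0.0622]
tool_rot: [-3.088, -0.576, 0.015]
ft_force: [-4.8, 1.4, 1.7]
grip_width: 0.006
grip_force: 3.4
```

```bash
python3 -c "
from h import *
rep()"
```

```text
6.55 [[-59.7  10.3]] 0.0622 [-4.8  1.4  1.7]
(19, np.float64(1.9712476128918697)) (0, None)
```

Emit:
jog_arm:
  rows: "0 1.9 0 0 0 0 1;0.35 1.76 0 0 0 0 1;1.0 1.49 0 0 0 0 1;1.49 1.0 0 0 0 0 1;1.76 0.35 0 0 0 0 1"

```text
time: 7.28
position: [0.5353, 0.0228, 0.0627]
tool_rot: [3.086, 0.57, -0.006]
ft_force: [-0.6, -3.3, 0.3]
grip_width: 0.008
grip_force: 1.2
```

```bash
python3 -c "
from h import *
rep()"
```

```text
7.275 [[-11.  -58.9]] 0.0627 [-0.6 -3.3  0.3]
(20, np.float64(4.067979799013727)) (3, np.float64(4.018524788895348))
```

Emit:
jog_arm:
  rows: "1.9 0 0 0 0 0 1;1.76 -0.35 0 0 0 0 1;1.49 -1.0 0 0 0 0 1;1.0 -1.49 0 0 0 0 1;0.35 -1.76 0 0 0 0 1"

```text
time: 8.0
position: [0.5837, 0.0925, 0.0641]
tool_rot: [3.089, 0.572, 0.011]
ft_force: [7.5, -0.1, -4.3]
grip_width: 0.005
grip_force: 3.2
```

```bash
python3 -c "
from h import *
rep()
d=imaging.get_image('scene');cv2.imwrite('pics/c4.png',cv2.resize(d['img'][130:260,220:380],None,fx=4,fy=4,interpolation=cv2.INTER_CUBIC))"
```

```text
8.0 [[ 59.3 -11.4]] 0.0641 [ 7.5 -0.1 -4.3]
(15, np.float64(5.927491227983487)) (6, np.float64(6.02680204188078))
```

View pics/c4.png

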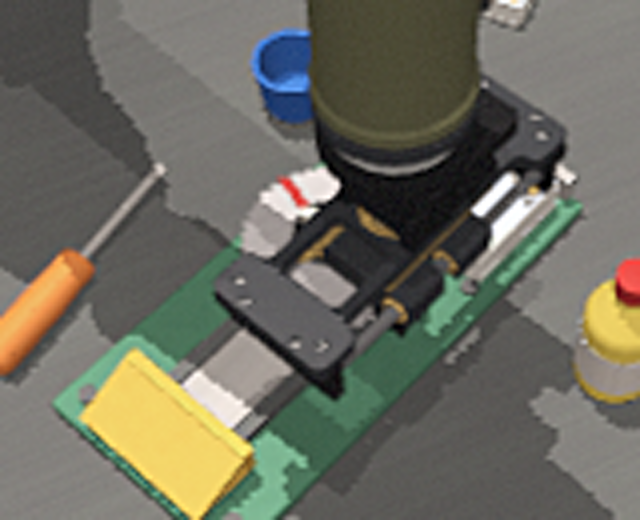

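The mark shows at crop (293,190), just short of the arrow direction at about 12.2 rad. It needs roughly 16 mm more along the rim.

Emit:
jog_arm:
  rows: "0 -0.7 0 0 0 0 1;0 -0.7 0 0 0 0 1;0 0 0 0 0 0 1"

```text
time: 8.52
position: [0.5778, 0.108, 0.0643]
tool_rot: [-3.086, -0.577, -0.012]
ft_force: [7.4, 2.9, -4.4]
grip_width: 0.011
grip_force: 4.3
```

```bash
python3 -c "
from h import *
rep();print(mark())"
```

```text
8.525 [[59.4  5.2]] 0.0643 [ 7.4  2.9 -4.4]
(19, np.float64(6.2448838544793235)) (8, np.float64(0.010901880021883454))
(19, np.float64(6.2448838544793235))
```

Emit:
jog_arm:
  rows: "1.0 0 0 0 0 0 1;2.0 0.5 0 0 0 0 1;1.0 4.5 0 0 0 0 1;-3.5 4.0 0 0 0 0 1;-4.5 0 0 0 0 0 1"

```text
time: 9.3
position: [0.5701, 0.0028, 0.0626]
tool_rot: [3.09, 0.565, -0.003]
ft_force: [-0.2, 0.6, 0.8]
grip_width: 0.006
grip_force: 0.0
```

Emit:
jog_arm:
  rows: "-1.5 0 0 0 0 0 1;0 0 0 0 0 0 1"

```text
time: 9.55
position: [0.5556, 0.0018, 0.0636]
tool_rot: [3.088, 0.574, -0.001]
ft_force: [0.7, 0.9, -0.1]
grip_width: 0.003
grip_force: 0.0
```

```bash
python3 -c "
from h import *
rep();rep()
d=imaging.get_image('scene');cv2.imwrite('pics/c5.png',cv2.resize(d['img'][130:260,220:380],None,fx=4,fy=4,interpolation=cv2.INTER_CUBIC))"
```

```text
9.55 [[  0.4 -85.9]] 0.0636 [ 0.7  0.9 -0.1]
(0, None) (6, np.float64(0.0351108086332724))
9.65 [[  2.3 -85.5]] 0.064 [0.1 1.3 0.3]
(0, None) (7, np.float64(0.033320020884774836))
```

View pics/c5.png

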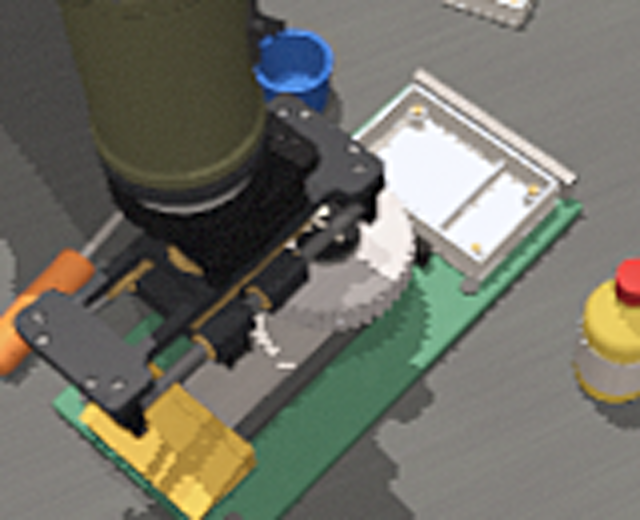

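The ring stays at the mark (top-camera angle 0.03) and the case is in place. Now I go down into the gap and push.

Emit:
jog_arm:
  rows: "0 0 1.5 0 0 0 1;0 0 1.6 0 0 0 1;0 0 0 0 0 0 1"

```text
time: 10.18
position: [0.5543, 0.0019, 0.0301]
tool_rot: [-3.087, -0.575, 0.007]
ft_force: [0.7, -0.5, 0.5]
grip_width: 0.006
grip_force: 0.0
```

Emit:
jog_arm:
  rows: "0 1.2 0 0 0 0 1;0 1.2 0 0 0 0 1;0 1.2 0 0 0 0 1;0 1.2 0 0 0 0 1;0 0 0 0 0 0 1"

```text
time: 10.8
position: [0.574, -0.0453, 0.0327]
tool_rot: [3.088, 0.571, 0.0]
ft_force: [-0.0, 1.2, 0.1]
grip_width: 0.003
grip_force: 0.0
```

Emit:
jog_arm:
  rows: "0 0.8 0 0 0 0 1;0 0.8 0 0 0 0 1;0 0.6 0 0 0 0 1;0 0.2 0 0 0 0 1;0 0 0 0 0 0 1"

```text
time: 11.42
position: [0.5802, -0.061, 0.0326]
tool_rot: [-3.082, -0.577, 0.005]
ft_force: [-6.2, 8.9, 6.3]
grip_width: 0.001
grip_force: 5.4
```

Emit:
jog_arm:
  rows: "0 0.3 0 0 0 0 1;0 0 0 0 0 0 1"

```text
time: 11.68
position: [0.5802, -0.061, 0.0326]
tool_rot: [-3.079, -0.579, 0.008]
ft_force: [-9.7, 13.4, 10.3]
grip_width: 0.007
grip_force: 8.0
```

Emit:
jog_arm:
  rows: "0 -1.5 0 0 0 0 1;0 -0.5 0 0 0 0 1;0 0 -4 0 0 0 1;0 0 -6 0 0 0 1;0 0 -5 0 0 0 1"

```text
time: 12.3
position: [0.5765, -0.0509, 0.1848]
tool_rot: [3.087, 0.572, 0.002]
ft_force: [0.8, -0.2, 0.6]
grip_width: 0.006
grip_force: 0.0
```

Emit:
jog_arm:
  rows: "-5 4 0 0 0 0 1;-5 4 0 0 0 0 1;-5 4 0 0 0 0 1;-5 4 0 0 0 0 1;0 0 0 0 0 0 1"

```text
time: 12.92
position: [0.4459, -0.2726, 0.1826]
tool_rot: [3.089, 0.555, -0.003]
ft_force: [0.0, 1.5, -0.4]
grip_width: 0.008
grip_force: 0.0
```

```bash
python3 -c "
from h import *
rep()
d=imaging.get_image('scene');cv2.imwrite('pics/c6.png',cv2.resize(d['img'][130:280,215:395],None,fx=4,fy=4,interpolation=cv2.INTER_CUBIC))"
```

```text
12.925 [[-200.7 -302.4]] 0.1826 [ 0.   1.5 -0.4]
(17, np.float64(6.240806720973309)) (0, None)
```

View pics/c6.png

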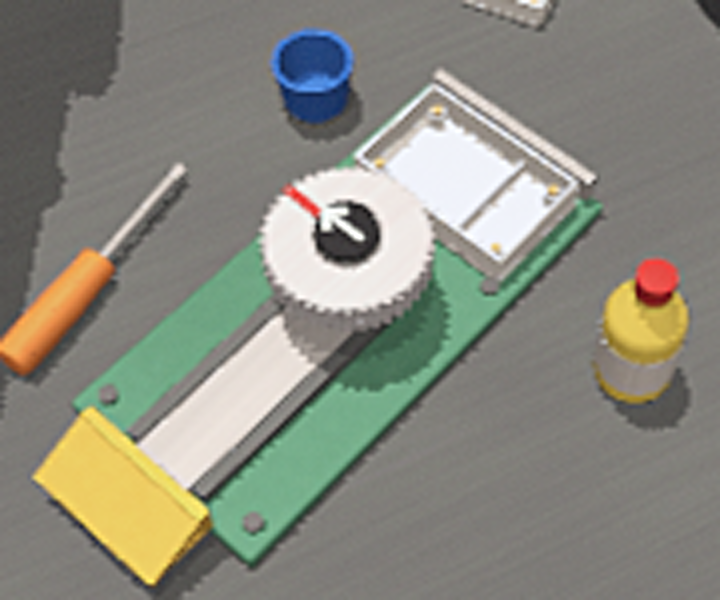

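The mark (crop (300,198)) is in line with the arrow and the block is at its stop. The case, cup, bottle and screwdriver have not moved.

```bash
python3 -c "
from bench import ticket
print(ticket.close_job())"
```

```text
the job is handed in; nothing more can be done
None
```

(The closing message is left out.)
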